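# Clear the test kiln's lid, raise it to the marker and hold it

### The job

The egg cup left standing on the lid of the small test kiln is a reject: drop it into the open plastic caddy and let go of it, with the kiln still shut. Then take the lid by its grip, raise it until it is in line with the slanting marker arm at its side, and finish while still holding it there, motionless, with the gripper, since it falls shut by itself. Leave the marker arm, the caddy and everything else where they are.

Things in the scene. Friction and masses are not known exactly. Their poses are not given: they have to be found in the camera images.
- egg_cup_center (a point): the rejected egg cup: small plain white cup without handle, upright on the kiln's lid behind the grip; 56 mm across the rim (its widest), tapering downwards, 58 mm tall, 0.09 kg. This point is on its axis, half-way up; z is the cup's axis
- caddy: open plastic tub with sloping walls, 123x161x80 mm outside (x, y, z), loose, 0.5 kg; its inside measures 82x122 mm at the floor (2 mm thick) and about 100x140 mm at the rim, 75 mm up. Origin: centre of its underside; y is its long direction
- kiln_hinge (a point): middle of the hinge axis, at the rear upper edge of the test kiln: a fixed metal box 160x170 mm (x, y), lid top 15 mm above this point, 130 mm above the counter. Axes: z up, y along the hinge, -x to the kiln's front and the grip. It stands about square to the robot, left or right on the counter, the caddy on the other side
- kiln_lid (a joint): angle of the kiln's lid, rad: 0 shut, grows as the front edge rises, limit 1.4. The lid is 0.6 kg (somewhat more or less) and falls shut when let go; its hinge is free
- lid_grip (a point): centre of the lid's grip: a wooden barrel 20 mm thick, 44 mm long, parallel to the hinge (along y), on a 12 mm stem, 38 mm above the lid's top near its front edge. Lid shut: x -142, z +53 mm from the hinge; it swings on a 152 mm arc. Axes turn with the lid: x in its plane, towards the hinge. Pinched at its flat ends it can turn between the fingers
- marker_arm (a joint): angle of the marker arm, rad, on the same scale and about the same axis as the lid: the lid is at the mark when kiln_lid equals this. It is between 0.45 and 0.85 and stays where it is set (stiff clamp)
- marker_tip (a point): free end (round disc, 18 mm) of the marker arm: a flat steel strip 14 mm high that pivots on the hinge axis 100 mm to the right (-y) of the middle of the hinge, beside the lid, and slants up to the front; 165 mm from the pivot. Its x axis points along the arm, to the pivot
- underglaze_soot: bystander, not to be disturbed: small squeeze bottle, 37 mm round, 98 mm tall, between the kiln and the caddy, to the rear. Origin: its underside
- stamp0: bystander, not to be disturbed: wooden pattern stamp, 27x27x54 mm, between the kiln and the caddy, to the front. Origin: its underside
- hare0: bystander, not to be disturbed: white hare figurine, 149 mm tall, at the left. Origin: its underside
- soup_mug: bystander, not to be disturbed: big white mug with a handle, 133x173x103 mm, at the far left. Origin: its underside
- masking_tape: bystander, not to be disturbed: roll of masking tape, 80 mm across, 24 mm high, at the far left. Origin: its underside
- test_tile2: bystander, not to be disturbed: flat test tile, 80x50x7 mm, at the left, near the front edge. Origin: its underside
- brush_flat: bystander, not to be disturbed: paint brush, 180 mm long, lying along the right end of the counter. Origin: its underside

How it is judged:
On the way, in this order (a step that is already met when the one before it is completed fails the run):
1. the egg cup lies in the caddy, let go, with the kiln lid still shut (x of egg_cup_center in the frame of caddy between -0.05 and 0.05 m and y of egg_cup_center in the frame of caddy between -0.07 and 0.07 m and z of egg_cup_center in the frame of caddy between 0 and 0.06 m and linear speed of egg_cup below 0.05 m/s and contact force between the fingers and egg_cup below 0.1 N and value of joint kiln_lid below 0.1 rad), for 0.2 s.
2. the gripper holds the lid at the marker arm's angle (angle between the x axis of lid_grip and the x axis of marker_tip, either way round below 0.087 rad and contact force between the fingers and kiln_lid above 1 N), for 0.2 s.
At the end, for the whole second after the job is handed in: The egg cup is inside the caddy, at rest and not held; the gripper's fingers hold the lid (more than 1 N) still, within 0.087 rad (5 degrees) of the marker arm's angle, through the last second (all of step 2 and x of egg_cup_center in the frame of caddy between -0.05 and 0.05 m and y of egg_cup_center in the frame of caddy between -0.07 and 0.07 m and z of egg_cup_center in the frame of caddy between 0 and 0.06 m and linear speed of egg_cup below 0.05 m/s and contact force between the fingers and egg_cup below 0.1 N and velocity of joint kiln_lid between -0.1 and 0.1 rad/s); the arm keeps its last pose, push and grip.
It fails at once if the marker arm was shifted (its tip by more than 15 mm) (distance of marker_tip from where it was at the start of the episode above 0.015 m).
It fails at once if the caddy was shoved (by more than 40 mm) or tipped (distance of caddy from where it was at the start of the episode above 0.04 m or angle between caddy's own z axis and vertical above 0.3 rad).
It fails at once if a bystander was moved by more than 40 mm (distance of any of underglaze_soot, stamp0, hare0, soup_mug, masking_tape, test_tile2, brush_flat from where it was at the start of the episode above 0.04 m).
It also fails if it takes over 58 s, if anything falls off the work surface, if the arm or the gripper's body presses on something with over 40 N, if the wrist force passes 120 N, or if a joint passes its speed limit or range.

### The arm

A 6-joint arm with a two-finger parallel gripper is mounted at the origin on a cart in front of the work surface, level with it; the furniture and walls round the work are solid. World frame = base frame: x ahead of the robot, y to its left, z up, the work surface at z = 0. Lengths are in m, angles in rad, forces in N, time in s.
With the tool pointing down it reaches from about 0.35 to 0.875 m from the base axis. Payload 4.2 kg.
Tool frame: the origin (TCP) lies on the centre line of the jaws, within the pads' length; the fingertips stand bot.nose_length ahead of it and the grasp point (between the pads) lies 6 mm ahead of it (bot.nose_length is the distance from the TCP to the fingertips, in m); z points along the fingers, y is the line along which they close (so a half turn about z gives the same grasp; the last joint's range is limited). The gripper opens to 85 mm and grips with 20 to 120 N. Pads are 22 mm wide; open, the fingers measure 114 mm over their backs; the gripper's body (76 mm by 85 mm) begins 54 mm behind the grasp point. The pads swing forward as they close: fully open they stand 13 mm farther back than shut.
Start: joints at [-1.009, 0.385, 0.008, 0, -1.194, -0.259], TCP at [0.186, -0.597, 0.256] pointing down, gripper open.
Joint ranges: [-3.14, 3.14], [-1.21, 2.06], [-1.07, 1.41], [-3.16, 2.05], [-2.99, -0.16], [-3.1, 3.1]. Speed limits (rad/s): [2.79, 2.79, 3.14, 3.14, 3.14, 3.14].

### API

Orientations are given as a unit quaternion [x, y, z, w].
In Python, from rig import status, optics, bot gives the robot as it stands. The module is installed in compiled form; this text tells all that it offers.
- The arm moves only by the shell command python3 -m crank 'ROWS'. ROWS is JSON, one flat list of numbers, 7 for each row, row after row: the opening, from -1 (shut) to 1 (fully open), then the shift along the tool's x, y, z each as a share of 10 cm, from -1 to 1, then the turn, a rotation vector about the tool's x, y, z each as a share of pi/4 rad, from -1 to 1. A call has 1 to 12 rows; each row is the pose to reach, as a shift and turn from the pose commanded when the call began, along the tool's axes at that moment; what a row does not reach only later rows make up. A row lasts 1/8 s, in which the tool goes at most 62.5 mm and 10.7 degrees, less where a joint would pass 70% of its speed; a pose out of reach is approached as far as the arm can. A call with a number of a shift or a turn outside -1 to 1 is refused whole. A call with a gripper value outside its range is refused whole. The fingers move at their own pace and stop on an object; the grip force is fixed at half the most. Time passes only in rows, so rows that repeat a pose let the fingers close. It gives the time, the measured TCP pose, the force, the opening and the grip force at its end, in the units of the state.
- status.read_state(): the state, without advancing time (a new reading comes with each control period).
- optics.grab_frame(name): name is "scene" or "top" or "wrist"; returns the picture (420x560x3 uint8, blue, green, red); there is no depth.
- optics.camera_model(name): a dict with "K" (3x3 intrinsics, pixels), "origin" and "rotation" of the camera in the world. Camera axes: x right, y up, looking along -z (the intrinsics and any distortion apply to the point x, -y, -z); pixel columns grow to the right and rows downward; lengths in m; the calibration is good to about 2 mm. A picture is of the moment at which its call begins: read the wrist's pose just before it. camera_model takes no time and is no camera call; for the wrist camera it gives the pose at the moment of the call.
- bot.hand_in(): hands the job in; it is judged then, once.
The state is a dict: "clock": time; "joint_pos": joint angles; "dq": joint speeds; "tau": joint torques, N m; "tcp_pos": TCP position; "orientation": TCP orientation; "contact_force": force on the tool from outside, world axes, zero at the start; "moment": the same for the moment, N m; "gripper_width": finger opening in m; "grasp_force": force on a finger pad.
Only numpy, scipy, OpenCV 4.12 (cv2) and the standard library are available. Lean on these libraries where they do the work, as an engineer would, in place of code of your own. Each camera call takes 0.05 s, during which the arm holds its last target. There are 200 camera calls.

## Working session

There is one attempt and no reset: what is moved stays moved. The work goes in short steps, Python scripts to look and compute and a shell command to move; the robot and the scene stay as the last step left them, time stands still between calls to the robot, and variables do not carry over. Pictures are saved under pics/ and viewed, at most 10 in all, crops included, and the job is handed in when it is done.

```bash
mkdir -p pics; python3 - <<'E'
from rig import status, optics, bot
import cv2
for n in("scene","top"):
    cv2.imwrite(f"pics/{n}0.png",cv2.resize(optics.grab_frame(n),(800,600),interpolation=cv2.INTER_CUBIC))
    m=optics.camera_model(n);print(n,m)
print(bot.nose_length,status.read_state())
E
```

```text
scene {'K': array([[479.97091667,   0.        , 279.1622179 ],
       [  0.        , 479.97091667, 205.2775242 ],
       [  0.        ,   0.        ,   1.        ]]), 'origin': array([-1.03158182, -0.63376356,  0.97298159]), 'rotation': array([ 0.44575715, -0.27964805, -0.44044474,  0.7273967 ])}
top {'K': array([[523.94758245,   0.        , 279.97494724],
       [  0.        , 523.94758245, 212.03591355],
       [  0.        ,   0.        ,   1.        ]]), 'origin': array([0.16880161, 0.119398  , 1.66464159]), 'rotation': array([-0.0730915 ,  0.06414996,  0.71085839, -0.69657934])}
0.025 {'clock': 0.1, 'joint_pos': array([-1.00940382e+00,  3.85494139e-01,  6.76870943e-03, -4.24451153e-04,
       -1.19402654e+00, -2.58588909e-01]), 'dq': array([ 0.00037906, -0.00150782,  0.00441202,  0.00139497, -0.00043222,
        0.00040541]), 'tau': array([-5.19523837e-04, -3.93319130e+01,  1.88928866e+01,  4.19790834e+00,
       -2.60782137e-03,  3.69374035e-06]), 'tcp_pos': array([ 0.18624094, -0.59610932,  0.25532619]), 'orientation': array([-1.50746589e-01,  9.88571935e-01,  9.75415039e-04, -2.08846261e-04]), 'contact_force': array([-0.6582868 , -0.62074077, -0.87341039]), 'moment': array([ 0.05192666, -0.04761991, -0.03008179]), 'grasp_force': 0.0, 'gripper_width': 0.08509101383223133}
```

View pics/scene0.png

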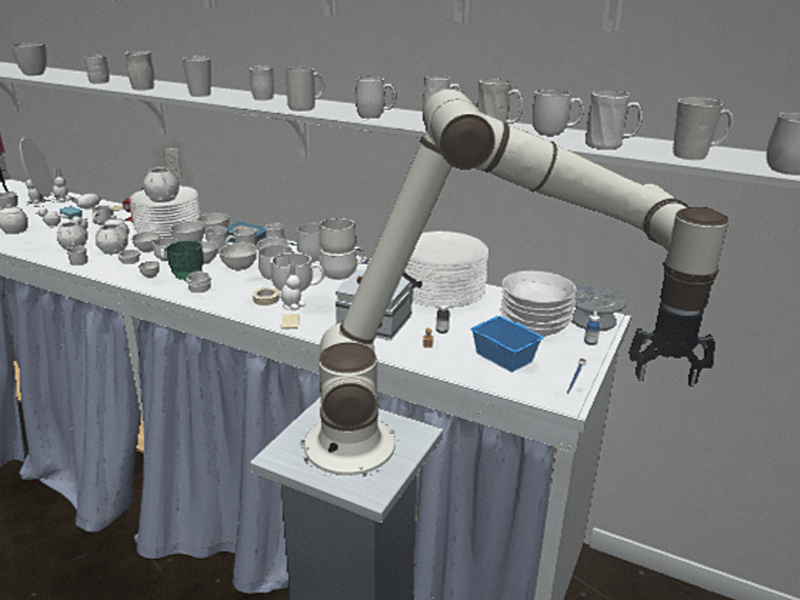

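View pics/top0.png

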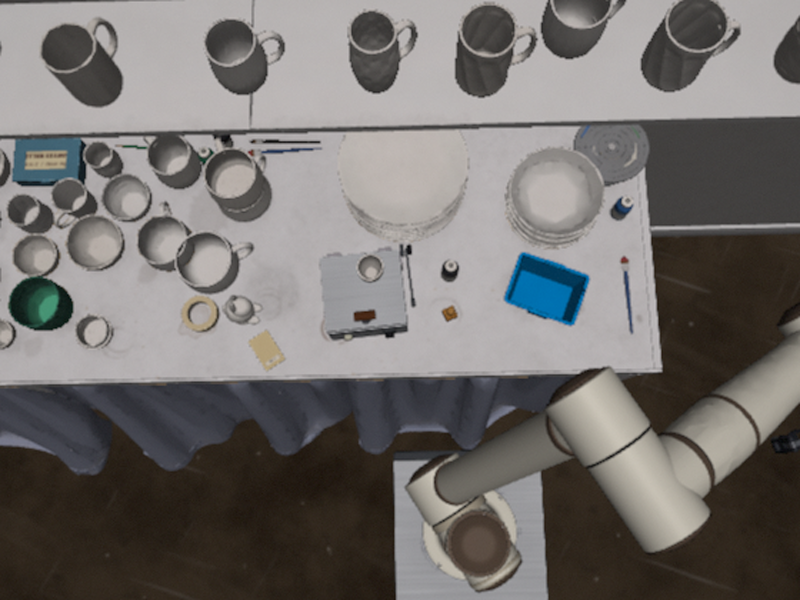

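The top view shows the kiln (lid about (322-408, 250-335)), cup rim (370,267), grip (365,316), marker arm from (405,248) to (412,303), and caddy centre (548,289). I'll look closer in an enlarged crop.

```bash
cat > h.py <<'E'
import numpy as np
from scipy.spatial.transform import Rotation as R
from rig import status, optics, bot
def ray(n,u,v,m=None):
    m=m or optics.camera_model(n);K=m["K"]
    d=np.array([(u-K[0,2])/K[0,0],-(v-K[1,2])/K[1,1],-1])
    return np.array(m["origin"]),R.from_quat(m["rotation"]).apply(d)
def atz(n,u,v,z,m=None):
    o,d=ray(n,u,v,m);return o+d*(z-o[2])/d[2]
def proj(n,p,m=None):
    m=m or optics.camera_model(n);K=m["K"]
    c=R.from_quat(m["rotation"]).inv().apply(np.array(p)-m["origin"])
    return K[0,0]*c[0]/-c[2]+K[0,2],K[1,1]*c[1]/c[2]+K[1,2]
E
python3 - <<'E'
from h import *
import cv2
f=optics.grab_frame("top")[165:245,215:425]
cv2.imwrite("pics/c1.png",cv2.resize(f,(798,304),interpolation=cv2.INTER_CUBIC))
s=.7
for nm,u,v,z in[("cup rim",370,266,.188),("grip",365,316,.168),("caddy rim",548,289,.08),("lid FL",328,335,.13),("lid FR",406,333,.13),("lid RL",321,254,.13),("tip",412,303,.2),("pivot",405,248,.115),("soot",450,270,.05),("stamp",449,313,.05),("hare",240,308,.1)]:
    print(nm,atz("top",u*s,v*s,z).round(3))
E
```

```text
cup rim [0.537 0.195 0.188]
grip [0.438 0.207 0.168]
caddy rim [ 0.505 -0.184  0.08 ]
lid FL [0.407 0.287 0.13 ]
lid FR [0.407 0.125 0.13 ]
lid RL [0.58  0.301 0.13 ]
tip [0.457 0.111 0.2  ]
pivot [0.594 0.123 0.115]
soot [0.559 0.025 0.05 ]
stamp [0.462 0.03  0.05 ]
hare [0.473 0.478 0.1  ]
```

View pics/c1.png

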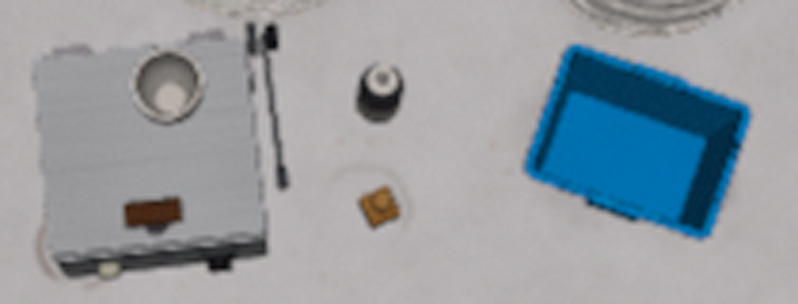

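The crop (×3.8, offset 215,165) shows the cup rim at (169,85), grip at (153,213), marker tip at (282,184), and caddy rim corners at (575,45), (748,103), (706,238) and (528,170).

```bash
python3 - <<'E'
from h import *
from scipy.optimize import least_squares
P=lambda u,v,z:atz("top",215+u/3.8,165+v/3.8,z)
print("cup",P(169,85,.188),"rim L/R",P(134,88,.188),P(204,83,.188))
gl,gr=P(125,215,.168),P(181,207,.168);g=P(153,213,.168);print("grip",g,np.linalg.norm(gl-gr),"yaw",np.arctan2((gl-gr)[1],(gl-gr)[0])-np.pi/2)
a,b=P(63,262,.13),P(266,240,.13);c=P(36,60,.13)
for p,q in((a,b),):d=p-q;print("lid front",a,b,np.linalg.norm(d),"yaw",np.arctan2(d[1],d[0])-np.pi/2)
d=c-a;yw=np.arctan2(d[1],d[0]);print("side yaw",yw,np.linalg.norm(d))
C=[P(u,v,.08) for u,v in((575,45),(748,103),(706,238),(528,170))];print("caddy",np.mean(C,0),[np.linalg.norm(C[i]-C[i-1]) for i in range(4)],"long dir",(C[0]-C[1]))
# marker
for yaw in(.0,.05,.1):
    Rz=R.from_euler("z",yaw);H=g+Rz.apply([.142,0,0]);H[2]=.115
    piv=H+Rz.apply([0,-.1,0])
    def f(x):
        t=piv+Rz.apply([-.165*np.cos(x[0]),0,.165*np.sin(x[0])])
        return np.array(proj("top",t))-[215+282/3.8,165+184/3.8]
    r=least_squares(f,[.6]);print(yaw,"hinge",H,"theta",r.x,r.fun,"pivot px",(np.array(proj("top",piv))-[215,165])*3.8)
s=status.read_state();M=R.from_quat(s["orientation"]).as_matrix();print(M.round(3))
E
```

```text
cup [0.53393623 0.19348395 0.188     ] rim L/R [0.53218049 0.22024307 0.188     ] [0.53490659 0.16673444 0.188     ]
grip [0.43853969 0.20785757 0.168     ] 0.04321091298725244 yaw 0.12276344322766097
lid front [0.40806082 0.2807499  0.13      ] [0.42207823 0.12203008 0.13      ] 0.15933759105441483 yaw 0.08808688109119944
side yaw 0.13024145060322329 0.16446662284126795
caddy [ 0.50739319 -0.18249996  0.08      ] [np.float64(0.11231821800193478), np.float64(0.14748435026136641), np.float64(0.11793763272741624), np.float64(0.15203039682681585)] long dir [0.05193469 0.13803776 0.        ]
0.0 hinge [0.58053969 0.20785757 0.115     ] theta [0.6554919] [ 0.46056145 -0.00665074] pivot px [279.64398232  48.04006941]
0.05 hinge [0.58036222 0.21495461 0.115     ] theta [0.61543529] [ 0.27252177 -0.01477986] pivot px [270.53036074  42.43263384]
0.1 hinge [0.57983028 0.22203391 0.115     ] theta [0.57358957] [ 0.13347585 -0.01234555] pivot px [261.14927166  37.27981346]
[[-0.955 -0.298 -0.001]
 [-0.298  0.955  0.002]
 [ 0.     0.002 -1.   ]]
```

```bash
python3 -m crank '[1,-0.5,0.5,-0.2,0,0,0.25, 1,-0.9,0.9,-0.3,0,0,0.5, 1,-1,1,-0.3,0,0,0.7, 1,-1,1,-0.3,0,0,0.84, 1,-1,1,-0.3,0,0,0.84]'
python3 -m crank '[1,0,0.5,0,0,0,0, 1,0,1,0,0,0,0]'
python3 -m crank '[1,0,0.5,0,0,0,0, 1,0,1,0,0,0,0]'
python3 -m crank '[1,0,0.5,0,0,0,0, 1,0,1,0,0,0,0]'
```

```text
clock: 0.78
tcp_pos: [0.2522, -0.4709, 0.2863]
orientation: [0.177, 0.984, 0.0, 0.0]
contact_force: [0.3, -0.5, -0.2]
gripper_width: 0.0855
grasp_force: 0.0
clock: 1.02
tcp_pos: [0.2869, -0.377, 0.2857]
orientation: [0.178, 0.984, 0.0, -0.001]
contact_force: [0.3, -1.0, 0.5]
gripper_width: 0.0855
grasp_force: 0.0
clock: 1.27
tcp_pos: [0.3221, -0.2828, 0.2861]
orientation: [0.177, 0.984, 0.0, -0.0]
contact_force: [0.2, -0.8, 0.0]
gripper_width: 0.0854
grasp_force: 0.0
clock: 1.52
tcp_pos: [0.3571, -0.189, 0.2863]
orientation: [0.177, 0.984, -0.0, 0.0]
contact_force: [0.3, -1.1, 0.7]
gripper_width: 0.0851
grasp_force: 0.0
```

```bash
python3 -m crank '[1,0,0.5,0,0,0,0, 1,0,1,0,0,0,0]' >/dev/null
python3 -m crank '[1,0,0.5,0,0,0,0, 1,0,1,0,0,0,0]' >/dev/null
python3 -m crank '[1,0,0.5,0,0,0,0, 1,0,1,0,0,0,0, 1,0,1,0,0,0,0]' | head -2
python3 - <<'E'
from h import *
import cv2
m=optics.camera_model("wrist");print(m)
cv2.imwrite("pics/w1.png",cv2.resize(optics.grab_frame("wrist"),(800,600),interpolation=cv2.INTER_CUBIC))
E
```

```text
clock: 2.4
tcp_pos: [0.4628, 0.0932, 0.2855]
{'K': array([[294.32045687,   0.        , 278.79254028],
       [  0.        , 294.32045687, 205.47288451],
       [  0.        ,   0.        ,   1.        ]]), 'origin': array([0.38961862, 0.12045115, 0.40329785]), 'rotation': array([-0.12800621, -0.08863673,  0.56548463,  0.80992906])}
```

View pics/w1.png

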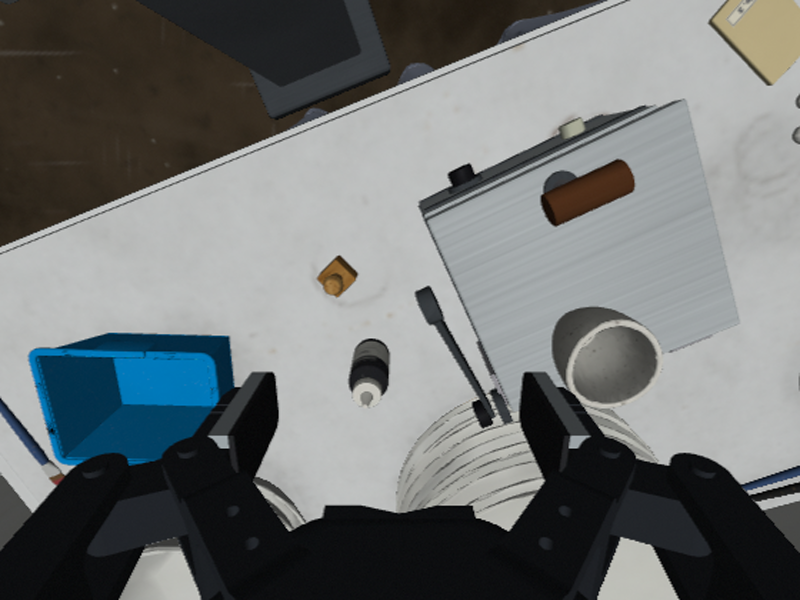

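The wrist view shows the cup rim centre at (614,362), barrel centre at (588,192), lid corners at (422,206), (686,100) and (739,322), and marker disc at (427,300) with its pivot near (483,408).

```bash
python3 - <<'E'
from h import *
from scipy.optimize import least_squares
m=optics.camera_model("wrist")
P=lambda u,v,z:atz("wrist",u*.7,v*.7,z,m)
print("cup",P(614,362,.188),P(567,362,.188)-P(661,362,.188))
g=P(588,192,.168);gl,gr=P(626,178,.168),P(549,206,.168);d=gl-gr
print("grip",g,np.linalg.norm(d),"yaw",np.arctan2(-d[0],d[1]))
a,b,c=P(422,206,.13),P(686,100,.13),P(739,322,.13)
d=b-a;e=c-b;print("lid",a,b,c,np.linalg.norm(d),np.linalg.norm(e),"yaws",np.arctan2(-d[0],d[1]),np.arctan2(e[1],e[0]))
mt=optics.camera_model("top");tt=(215+282/3.8,165+184/3.8);tw=(427*.7,300*.7)
# triangulate tip
o1,d1=ray("top",*tt,mt);o2,d2=ray("wrist",*tw,m)
s=np.linalg.lstsq(np.c_[d1,-d2],o2-o1,rcond=None)[0];p,q=o1+s[0]*d1,o2+s[1]*d2;print("tip tri",p,q)
for g0 in (g,[.4385,.2079,.168]):
  for yaw in(.08,.1,.12):
    Rz=R.from_euler("z",yaw);H=np.array(g0)+Rz.apply([.142,0,0]);H[2]=.115;piv=H+Rz.apply([0,-.1,0])
    T=lambda x:piv+Rz.apply([-.165*np.cos(x),0,.165*np.sin(x)])
    fw=least_squares(lambda x:np.subtract(proj("wrist",T(x[0]),m),tw),[.6]);ft=least_squares(lambda x:np.subtract(proj("top",T(x[0]),mt),tt),[.6])
    print(yaw,"H",H.round(3),"wrist",fw.x,fw.fun,"top",ft.x,ft.fun,np.divide(proj("wrist",piv,m),.7))
E
```

```text
cup [0.53466227 0.1955778  0.188     ] [-1.84130982e-02 -5.00099064e-02 -2.77555756e-17]
grip [0.44127344 0.20979154 0.168     ] 0.04258809363566042 yaw 0.003492415936648699
lid [0.42157637 0.12291405 0.13      ] [0.41732099 0.29052729 0.13      ] [0.57328962 0.30400157 0.13      ] 0.16766725266924132 0.15654957482860543 yaws 0.02538260186150209 0.08617698896749719
tip tri [0.44558009 0.10930664 0.23705915] [0.4459915  0.11068661 0.23712916]
0.08 H [0.583 0.221 0.115] wrist [0.60587424] [ 1.86116221 -0.70363499] top [0.56626201] [-0.44369895  0.03439796] [489.97663578 408.66238703]
0.1 H [0.583 0.224 0.115] wrist [0.5914276] [ 2.19626857 -0.86430233] top [0.54860322] [-0.47726601  0.04408422] [494.2589666  409.31110726]
0.12 H [0.582 0.227 0.115] wrist [0.57677872] [ 2.50770945 -1.02502994] top [0.53057496] [-0.50385586  0.05385372] [498.55713443 409.88400842]
0.08 H [0.58  0.219 0.115] wrist [0.62589014] [-0.67082875  0.24995547] top [0.59087501] [ 0.16781459 -0.01299436] [486.67307118 406.51765557]
0.1 H [0.58  0.222 0.115] wrist [0.61186926] [-0.24770142  0.09618384] top [0.57390387] [ 0.11767398 -0.01088977] [490.96480324 407.16866675]
0.12 H [0.579 0.225 0.115] wrist [0.59765489] [ 0.14928599 -0.06027944] top [0.5565979] [ 0.07468849 -0.00801864] [495.27218212 407.74358498]
```

```bash
python3 -m crank '[1,-0.15,0.5,0,0,0,0, 1,-0.31,1,0,0,0,0, 1,-0.31,1,0,0,0,0]' >/dev/null
python3 -m crank '[1,0,0.21,0,0,0,0, 1,0,0.21,0.4,0,0,0, 1,0,0.21,0.7,0,0,0, 1,0,0.21,1,0,0,0, 1,0,0.21,1,0,0,0]' |sed -n 2,4p
python3 - <<'E'
from h import *
import cv2
cv2.imwrite("pics/w2.png",optics.grab_frame("wrist")[100:400])
E
```

```text
tcp_pos: [0.5316, 0.1921, 0.1845]
orientation: [0.178, 0.984, -0.002, -0.002]
contact_force: [-0.1, -0.1, 0.9]
```

View pics/w2.png

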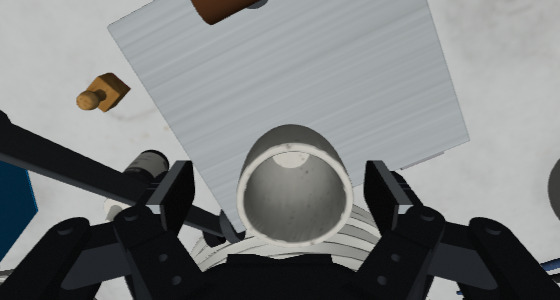

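```bash
python3 -m crank '[0.85,-0.02,0.07,0,0,0,0, 0.85,-0.02,0.07,0.1,0,0,0, 0.85,-0.02,0.07,0.155,0,0,0, 0.85,-0.02,0.07,0.155,0,0,0, -1,-0.02,0.07,0.155,0,0,0, -1,-0.02,0.07,0.155,0,0,0, -1,-0.02,0.07,0.155,0,0,0, -1,-0.02,0.07,0.155,0,0,0, -1,-0.02,0.07,0.155,0,0,0, -1,-0.02,0.07,0.155,0,0,0]'
```

```text
clock: 4.75
tcp_pos: [0.5375, 0.1992, 0.1713]
orientation: [0.177, 0.984, 0.0, 0.0]
contact_force: [-0.5, -0.5, 5.3]
gripper_width: 0.0525
grasp_force: 62.7
```

```bash
python3 -m crank '[-1,0,0,-0.3,0,0,0, -1,0,0,-0.7,0,0,0, -1,0,0,-1,0,0,0, -1,0,0,-1,0,0,0]'
python3 -m crank '[-1,-0.15,-0.4,0,0,0,0, -1,-0.3,-0.8,0,0,0,0, -1,-0.35,-1,0,0,0,0]' >/dev/null
python3 -m crank '[-1,-0.15,-0.4,0,0,0,0, -1,-0.3,-0.8,0,0,0,0, -1,-0.35,-1,0,0,0,0]' >/dev/null
python3 -m crank '[-1,-0.15,-0.4,0,0,0,0, -1,-0.3,-0.8,0,0,0,0, -1,-0.35,-1,0,0,0,0, -1,-0.35,-1,0,0,0,0, -1,-0.35,-1,0,0,0,0]'
python3 - <<'E'
from h import *
import cv2
m=optics.camera_model("wrist");print(m)
cv2.imwrite("pics/w3.png",cv2.resize(optics.grab_frame("wrist"),(800,600),interpolation=cv2.INTER_CUBIC))
E
```

```text
clock: 5.25
tcp_pos: [0.5381, 0.2002, 0.2726]
orientation: [0.177, 0.984, 0.002, 0.002]
contact_force: [-0.2, 1.3, -1.6]
gripper_width: 0.0526
grasp_force: 63.0
clock: 6.62
tcp_pos: [0.5309, -0.1178, 0.2703]
orientation: [0.177, 0.984, 0.0, -0.0]
contact_force: [0.5, 0.1, -1.7]
gripper_width: 0.0524
grasp_force: 63.1
{'K': array([[294.32045687,   0.        , 278.79254028],
       [  0.        , 294.32045687, 205.47288451],
       [  0.        ,   0.        ,   1.        ]]), 'origin': array([ 0.4578158 , -0.09029122,  0.38805419]), 'rotation': array([-0.12792668, -0.08876757,  0.56367477,  0.81118791])}
```

View pics/w3.png

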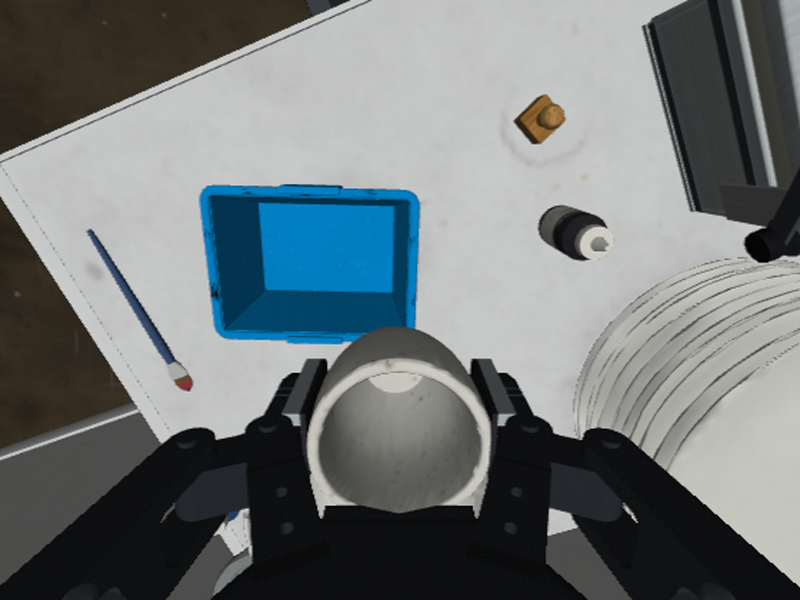

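The cup is held. The caddy lies square with the tool, with its rim corners near (204,188), (418,192), (412,335) and (218,337).

```bash
python3 - <<'E'
from h import *
m=optics.camera_model("wrist")
C=[atz("wrist",u*.7,v*.7,.08,m) for u,v in((204,188),(418,192),(412,335),(218,337))]
c=np.mean(C,0);s=status.read_state();M=R.from_quat(s["orientation"])
print(c,[np.linalg.norm(C[i]-C[i-1]) for i in range(4)],"tool shift",M.inv().apply(c-s["tcp_pos"]))
d=C[1]-C[0];print(M.inv().apply(d))
E
```

```text
[ 0.50918428 -0.17784763  0.08      ] [np.float64(0.11558135335380193), np.float64(0.15256300171311388), np.float64(0.11098537808010536), np.float64(0.15463870095745585)] tool shift [-0.00066539 -0.06409952  0.19046487]
[-2.74999605e-03  1.52538213e-01  2.47738002e-05]
```

```bash
python3 -m crank '[-1,0,-0.4,0,0,0,0, -1,0,-0.65,0.1,0,0,0, -1,0,-0.65,0.5,0,0,0, -1,0,-0.65,1,0,0,0, -1,0,-0.65,1,0,0,0]' | sed -n 2,4p
python3 -m crank '[-1,0,0,0.4,0,0,0, -1,0,0,0.8,0,0,0, -1,0,0,1,0,0,0, -1,0,0,1,0,0,0]' | sed -n 2,4p
python3 -m crank '[-1,0,0,0.14,0,0,0, -1,0,0,0.14,0,0,0, 0.55,0,0,0.14,0,0,0, 0.55,0,0,0.14,0,0,0, 0.55,0,0,0.14,0,0,0, 0.55,0,0,0.14,0,0,0, 0.55,0,0,0.14,0,0,0]'
python3 -m crank '[0.55,0,0,-0.3,0,0,0, 0.55,0,0,-0.7,0,0,0, 0.55,0,0,-1,0,0,0, 0.55,0,0,-1,0,0,0]'
python3 -m crank '[0.55,0,0,-0.5,0,0,0, 0.55,0,0,-1,0,0,0, 0.55,0,0,-1,0,0,0]'
python3 - <<'E'
from h import *
import cv2
m=optics.camera_model("wrist");print(m)
f=optics.grab_frame("wrist");s=optics.grab_frame("top")[165:245,215:425]
cv2.imwrite("pics/w4.png",np.vstack([f,cv2.resize(s,(560,180))[:180]]))
E
```

```text
tcp_pos: [0.5058, -0.1783, 0.1675]
orientation: [0.177, 0.984, -0.0, -0.005]
contact_force: [0.3, -0.7, 0.2]
tcp_pos: [0.5091, -0.1789, 0.0714]
orientation: [0.177, 0.984, -0.0, -0.0]
contact_force: [-0.9, -0.1, -0.7]
clock: 8.68
tcp_pos: [0.5082, -0.1794, 0.0569]
orientation: [0.178, 0.984, 0.0, 0.0]
contact_force: [0.5, 0.1, -0.1]
gripper_width: 0.0659
grasp_force: 0.0
clock: 9.18
tcp_pos: [0.5097, -0.1795, 0.1595]
orientation: [0.177, 0.984, 0.0, 0.003]
contact_force: [-0.1, -0.1, -0.7]
gripper_width: 0.066
grasp_force: 0.0
clock: 9.55
tcp_pos: [0.5099, -0.1797, 0.2602]
orientation: [0.177, 0.984, 0.0, 0.004]
contact_force: [-0.6, 0.2, -0.3]
gripper_width: 0.0664
grasp_force: 0.0
{'K': array([[294.32045687,   0.        , 278.79254028],
       [  0.        , 294.32045687, 205.47288451],
       [  0.        ,   0.        ,   1.        ]]), 'origin': array([ 0.43589446, -0.15198362,  0.37731472]), 'rotation': array([-0.13089822, -0.09170422,  0.56317768,  0.81073232])}
```

View pics/w4.png

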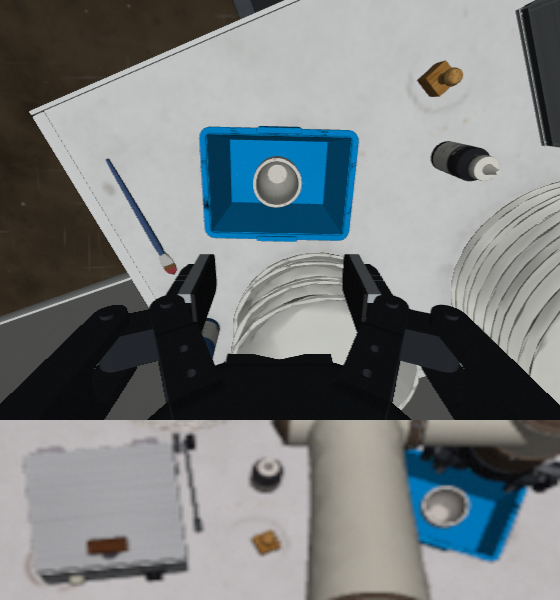

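The cup stands upright in the caddy. Next I'll tilt the wrist for a side view of the marker arm.

```bash
python3 -m crank '[0.55,0,0,-0.1,-0.23,0.09,0, 0.55,0,0,-0.2,-0.46,0.17,0, 0.55,0,0,-0.3,-0.7,0.26,0, 0.55,0,0,-0.3,-0.93,0.35,0, 0.55,0,0,-0.3,-0.93,0.35,0, 0.55,0,0,-0.3,-0.93,0.35,0]' | sed -n 2,4p
python3 - <<'E'
from h import *
import cv2,pickle
m=optics.camera_model("wrist");pickle.dump(m,open("m5.pkl","wb"));print(m["origin"])
f=optics.grab_frame("wrist")
print(proj("wrist",[.45,.12,.21],m),proj("wrist",[.59,.125,.115],m))
cv2.imwrite("pics/w5raw.png",f)
cv2.imwrite("pics/w5.png",cv2.resize(f,(800,600),interpolation=cv2.INTER_CUBIC))
E
```

```text
tcp_pos: [0.5078, -0.1795, 0.285]
orientation: [0.165, 0.91, 0.374, -0.07]
contact_force: [0.5, 0.2, 0.1]
[ 0.43522321 -0.24261239  0.38851844]
(np.float64(386.54922961633116), np.float64(82.64788050603322)) (np.float64(354.17403751507675), np.float64(190.9069823301832))
```

View pics/w5.png

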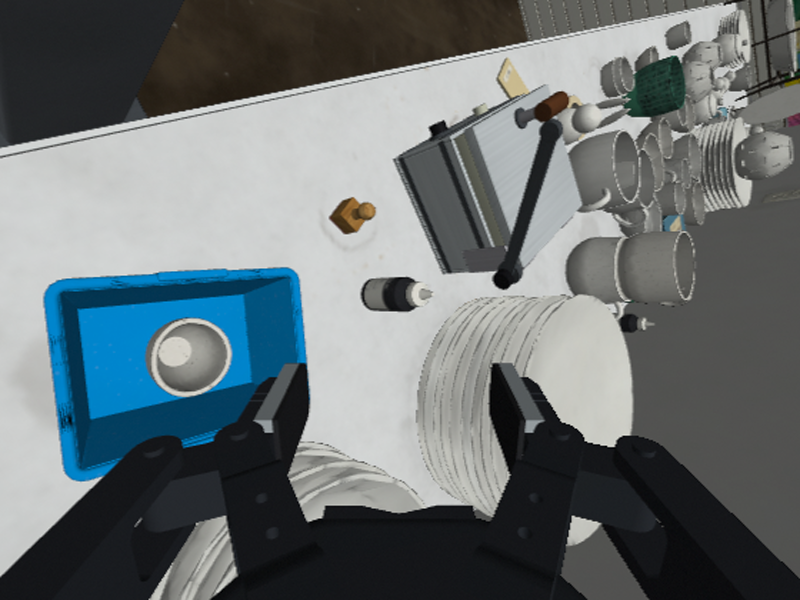

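The side view shows the marker disc at (553,129), the pivot at (508,279), and the barrel at (551,106). I'll fit all observations together.

```bash
python3 - <<'E'
from h import *
import pickle
from scipy.optimize import least_squares
m5=pickle.load(open("m5.pkl","rb"));mt=optics.camera_model("top")
m1=dict(K=m5["K"],origin=np.array([0.38961862,0.12045115,0.40329785]),rotation=[-0.12800621,-0.08863673,0.56548463,0.80992906])
t=lambda u,v:(215+u/3.8,165+v/3.8);w=lambda u,v:(u*.7,v*.7)
obs=[(mt,t(282,184),"tip"),(m1,w(427,300),"tip"),(m5,w(553,129),"tip"),(m1,w(483,410),"piv"),(m5,w(508,279),"piv"),
(mt,t(153,213),"grip"),(m1,w(588,192),"grip"),(m5,w(551,106),"grip"),(m1,w(422,206),"fr"),(m1,w(686,100),"fl"),(m1,w(739,322),"rl"),(m5,w(546,86),"fl"),(mt,t(266,240),"fr"),(mt,t(63,262),"fl")]
def pts(x):
    Rz=R.from_euler("z",x[2]);H=np.array([x[0],x[1],.115])
    L=dict(tip=[-.165*np.cos(x[3]),-.1,.165*np.sin(x[3])],piv=[0,-.1,0],grip=[-.142,0,.053],fr=[x[4],-.08-x[5],.015],fl=[x[4],.08+x[5],.015],rl=[x[6],.08+x[5],.015])
    return {k:H+Rz.apply(v) for k,v in L.items()}
def f(x,skip=()):
    p=pts(x);return np.concatenate([np.subtract(proj("",p[k],m),uv)*(1 if m is not mt else 1.5) for m,uv,k in obs])
r=least_squares(f,[.58,.215,.08,.6,-.165,.005,0],loss="soft_l1")
np.set_printoptions(precision=3,suppress=True)
print(r.x,"\n",f(r.x).reshape(-1,2));p=pts(r.x);print(p["grip"],p["tip"],p["piv"])
J=r.jac;print("sd",np.sqrt(np.diag(np.linalg.inv(J.T@J))))
pickle.dump(r.x,open("kiln.pkl","wb"))
E
```

```text
[ 0.584  0.218  0.06   0.623 -0.166  0.004 -0.006] 
 [[-0.791 -2.818]
 [-0.13   0.583]
 [-1.844 -1.252]
 [ 0.502 -1.159]
 [-3.589 -2.803]
 [-1.037 -1.737]
 [-1.643  0.678]
 [ 0.289  0.   ]
 [ 0.304  1.026]
 [ 0.121 -5.936]
 [-3.683  0.203]
 [ 0.708 -4.244]
 [-1.109 -0.622]
 [-6.001 -2.479]]
[0.442 0.21  0.168] [0.456 0.11  0.211] [0.59  0.119 0.115]
sd [0.001 0.001 0.007 0.009 0.001 0.001 0.002]
```

```bash
python3 -m crank '[0.8,0,0,0,0.23,-0.09,0, 0.8,0,0,0,0.46,-0.17,0, 0.8,0,0,0,0.7,-0.26,0, 0.8,0,0,0,0.93,-0.35,0, 0.8,0,0,0,0.93,-0.35,0]' | sed -n 2,3p
python3 -m crank '[0.8,0,0.4,0,0,0,-0.2, 0.8,0,0.8,0,0,0,-0.4, 0.8,0,1,0,0,0,-0.53, 0.8,0,1,0,0,0,-0.53]' | sed -n 2,3p
python3 -m crank '[0.8,0.14,0.5,0,0,0,0, 0.8,0.28,1,0,0,0,0]' >/dev/null
python3 -m crank '[0.8,0.14,0.5,0,0,0,0, 0.8,0.28,1,0,0,0,0]' >/dev/null
python3 -m crank '[0.8,0.14,0.5,0,0,0,0, 0.8,0.28,1,0,0,0,0, 0.8,0.28,1,0,0,0,0, 0.8,0.28,1,0,0,0,0]'
python3 - <<'E'
from h import *
import cv2
s=status.read_state();M=R.from_quat(s["orientation"]);print(M.as_matrix().round(3),M.inv().apply(np.array([.441,.209,.168])-s["tcp_pos"]))
print(proj("wrist",[.441,.209,.168]))
cv2.imwrite("pics/w6.png",optics.grab_frame("wrist"))
E
```

```text
tcp_pos: [0.5076, -0.1762, 0.2879]
orientation: [0.174, 0.985, -0.001, 0.001]
tcp_pos: [0.5435, -0.0844, 0.2871]
orientation: [-0.031, 1.0, 0.0, 0.0]
clock: 12.58
tcp_pos: [0.4415, 0.2083, 0.287]
orientation: [-0.029, 1.0, 0.0, -0.0]
contact_force: [0.2, -0.5, -0.3]
gripper_width: 0.0769
grasp_force: 0.0
[[-0.998 -0.058 -0.   ]
 [-0.058  0.998  0.   ]
 [ 0.     0.    -1.   ]] [0.00040028 0.00070636 0.11898165]
(np.float64(279.7957046441735), np.float64(206.64346587704625))
```

View pics/w6.png

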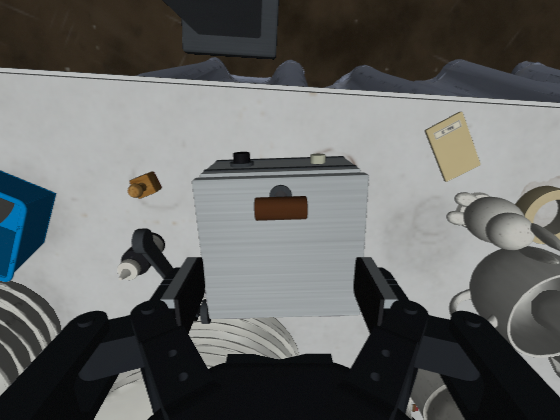

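```bash
python3 -m crank '[0.6,0,0,0.3,0,0,0, 0.6,0,0.01,0.7,0,0,0, 0.6,0,0.01,1,0,0,0, 0.6,0,0.01,1,0,0,0]' | sed -n 2,4p
python3 -m crank '[0.6,0,0,0.13,0,0,0, 0.6,0,0,0.13,0,0,0, -1,0,0,0.13,0,0,0, -1,0,0,0.13,0,0,0, -1,0,0,0.13,0,0,0, -1,0,0,0.13,0,0,0, -1,0,0,0.13,0,0,0, -1,0,0,0.13,0,0,0]'
```

```text
tcp_pos: [0.4408, 0.2076, 0.185]
orientation: [-0.028, 1.0, -0.002, -0.002]
contact_force: [-0.3, -1.0, 0.1]
clock: 14.12
tcp_pos: [0.4418, 0.2098, 0.175]
orientation: [-0.03, 1.0, -0.0, 0.001]
contact_force: [-1.0, -2.6, 6.5]
gripper_width: 0.0428
grasp_force: 61.8
```

```bash
python3 -m crank '[-1,-0.04,0,-0.11,0,0,0, -1,-0.1,0,-0.21,0,0,0, -1,-0.16,0,-0.31,0,0,0, -1,-0.23,0,-0.41,0,0,0, -1,-0.31,0,-0.5,0,0,0, -1,-0.39,0,-0.58,0,0,0, -1,-0.48,0,-0.66,0,0,0, -1,-0.57,0,-0.73,0,0,0, -1,-0.57,0,-0.73,0,0,0, -1,-0.57,0,-0.73,0,0,0, -1,-0.57,0,-0.73,0,0,0]'
python3 - <<'E'
from h import *
import cv2
s=status.read_state();H=np.array([.584,.218,.115]);Rz=R.from_euler("z",.06)
p=R.from_quat(s["orientation"]).apply([0,0,.006])+s["tcp_pos"];d=Rz.inv().apply(p-H);print(d,np.hypot(d[0],d[2]),"theta",np.arctan2(d[2],-d[0])-.357)
a=optics.grab_frame("wrist")[80:380];b=cv2.resize(optics.grab_frame("scene")[170:250,200:410],(560,213),interpolation=cv2.INTER_CUBIC)
cv2.imwrite("pics/w7.png",np.vstack([a,b]))
E
```

```text
clock: 15.5
tcp_pos: [0.4984, 0.2147, 0.2463]
orientation: [-0.029, 1.0, 0.001, -0.0]
contact_force: [0.1, 6.6, -9.2]
gripper_width: 0.0425
grasp_force: 63.2
[-0.08562257  0.00180972  0.12528561] 0.15174883659012486 theta 0.6142854362599897
```

View pics/w7.png

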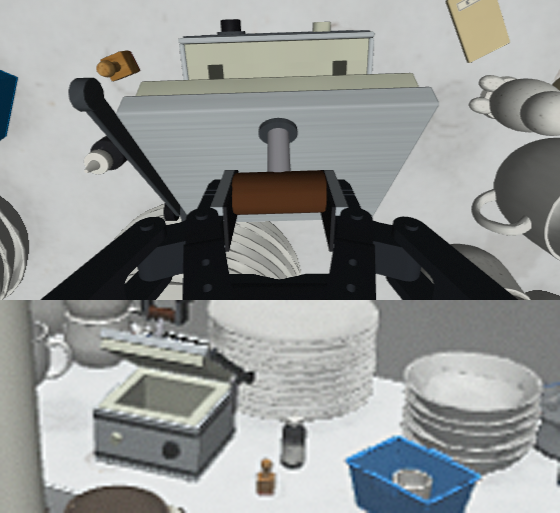

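The lid is up in the grip. The wrist crop (row offset 80) shows the marker disc at (86,93), lid top front corners at (121,109) and (437,89), and the pivot near (178,215). The cup is in the caddy. I'll check both angles from this view.

```bash
python3 - <<'E'
from h import *
from scipy.optimize import least_squares
m=optics.camera_model("wrist");Rz=R.from_euler("z",.06);H=np.array([.584,.218,.115])
def P(loc,th):return proj("",H+Rz.apply(R.from_euler("y",th).apply(loc)),m)
for th in(.5,.56,.62,.68,.74):print(th,"tip",np.round(P([-.165,-.1,0],th)),"fr",np.round(P([-.166,-.084,.015],th)),"fl",np.round(P([-.166,.084,.015],th)))
print("obs tip (86,173) fr(121,189) fl(437,169)")
print("piv",P([0,-.1,0],0), "grip",P([-.142,0,.053],.62))
# ratio-independent: marker & each lid corner fits
for n,l,uv in(("tip",[-.165,-.1,0],(86,173)),("fr",[-.166,-.084,.015],(121,189)),("fl",[-.166,.084,.015],(437,169))):
    r=least_squares(lambda x:np.subtract(P(l,x[0]),uv),[.6]);print(n,r.x,r.fun)
E
```

```text
0.5 tip [ 99. 145.] fr [117. 160.] fl [433. 160.]
0.56 tip [ 92. 156.] fr [111. 174.] fl [439. 174.]
0.62 tip [ 85. 169.] fr [104. 190.] fl [445. 190.]
0.68 tip [ 78. 184.] fr [ 98. 208.] fl [451. 207.]
0.74 tip [ 70. 201.] fr [ 93. 227.] fl [457. 227.]
obs tip (86,173) fr(121,189) fl(437,169)
piv (np.float64(174.27608416375523), np.float64(286.7126169463445)) grip (np.float64(275.29270736890857), np.float64(282.5800288241263))
tip [0.63043163] [-2.42902798 -1.26448687]
fr [0.59587424] [-14.02203967  -5.48289057]
fl [0.53978556] [ 0.29798845 -0.12914624]
```

```bash
python3 - <<'E'
from h import *
import pickle
from scipy.optimize import least_squares
np.set_printoptions(precision=3,suppress=True)
m7=optics.camera_model("wrist");m5=pickle.load(open("m5.pkl","rb"));mt=optics.camera_model("top")
m1=dict(K=m5["K"],origin=np.array([0.38961862,0.12045115,0.40329785]),rotation=[-0.12800621,-0.08863673,0.56548463,0.80992906])
t=lambda u,v:(215+u/3.8,165+v/3.8);w=lambda u,v:(u*.7,v*.7)
obs=[(mt,t(282,184),"tip"),(m1,w(427,300),"tip"),(m5,w(553,129),"tip"),(m7,(86,173),"tip"),(m1,w(483,410),"piv"),(m5,w(508,279),"piv"),
(m1,w(422,206),"fr"),(m1,w(686,100),"fl"),(m1,w(739,322),"rl"),(mt,t(266,240),"fr"),(mt,t(63,262),"fl"),(m7,(121,189),"FR"),(m7,(437,169),"FL")]
s=status.read_state();g1=s["tcp_pos"]-[0,0,.006];g0=np.array([.4418,.2098,.169])
def pts(x):
    Rz=R.from_euler("z",x[2]);H=np.array([x[0],x[1],.115]);Y=lambda v:R.from_euler("y",x[7]).apply(v)
    fr,fl=[x[4],-.08-x[5],.015],[x[4],.08+x[5],.015]
    L=dict(tip=[-.165*np.cos(x[3]),-.1,.165*np.sin(x[3])],piv=[0,-.1,0],g0=[-.142,0,.053],g1=Y([-.142,0,.053]),fr=fr,fl=fl,rl=[x[6],.08+x[5],.015],FR=Y(fr),FL=Y(fl))
    return {k:H+Rz.apply(v) for k,v in L.items()}
def f(x):
    p=pts(x);return np.concatenate([np.subtract(proj("",p[k],m),uv) for m,uv,k in obs]+[(p["g0"]-g0)/.002,(p["g1"]-g1)/.002])
r=least_squares(f,[.58,.215,.08,.6,-.165,.003,0,.6],loss="soft_l1",f_scale=2)
J=r.jac;print("x",r.x,"\nsd",np.sqrt(np.diag(np.linalg.inv(J.T@J))),"\n",f(r.x).reshape(-1,len(f(r.x)))[0][:26].reshape(-1,2),f(r.x)[26:])
for y in(.06,.09,.12):
    q=least_squares(lambda z:f(np.r_[z[:2],y,z[2:]]),np.delete(r.x,2),loss="soft_l1",f_scale=2);print(y,q.cost,"marker",q.x[2],"lid",q.x[6])
print(s["contact_force"],s["dq"])
E
```

```text
x [ 0.582  0.223  0.095  0.619 -0.162  0.002 -0.     0.576] 
sd [0.001 0.001 0.007 0.006 0.001 0.001 0.002 0.01 ] 
 [[-0.666 -2.368]
 [ 1.024  2.117]
 [-1.81   0.114]
 [ 0.768 -0.664]
 [ 5.218 -1.387]
 [-1.655 -3.289]
 [ 4.007  5.515]
 [-3.694 -5.092]
 [-0.848  0.195]
 [-1.4   -2.069]
 [-2.951 -1.523]
 [-2.699 -3.221]
 [-0.129  5.365]] [-0.683 -0.063 -0.5   -3.231 -0.039 -1.747]
0.06 79.46852953804847 marker 0.6260260534197694 lid 0.5660054252537532
0.09 69.99888371656297 marker 0.620451032406532 lid 0.5734425375213558
0.12 77.07962736749698 marker 0.614166042606842 lid 0.5918402461128158
[  0.656   6.714 -10.054] [ 0.001 -0.001 -0.001  0.     0.    -0.002]
```

```bash
python3 -m crank '[-1,-0.02,0,-0.015,0,0,0, -1,-0.04,0,-0.03,0,0,0, -1,-0.04,0,-0.03,0,0,0, -1,-0.04,0,-0.03,0,0,0, -1,-0.04,0,-0.03,0,0,0, -1,-0.04,0,-0.03,0,0,0]'
python3 - <<'E'
from h import *
s=status.read_state();d=R.from_euler("z",-.09).apply(s["tcp_pos"]-[0,0,.006]-np.array([.582,.222,.115]))
print(d,np.arctan2(d[2],-d[0])-.357,np.hypot(d[0],d[2]),s["dq"].round(4))
print(bot.hand_in())
E
```

```text
clock: 16.35
tcp_pos: [0.5019, 0.215, 0.2486]
orientation: [-0.03, 1.0, 0.001, -0.001]
contact_force: [0.3, 7.5, -11.5]
gripper_width: 0.0427
grasp_force: 62.9
[-0.0804353   0.00019027  0.1276236 ] 0.6514276762564386 0.15085629609253703 [ 0.0002 -0.002  -0.0014 -0.0005  0.0011 -0.0002]
the job is handed in; nothing more can be done
None
```

The egg cup is standing released in the caddy. The job was handed in with the gripper holding the lid still at about 0.61–0.65 rad, against a marker angle measured at about 0.62 rad; I have not seen the judge's verdict.

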